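# Pair the handle blanks with their V-blocks and hold the thick one down

### The arm

A 6-joint arm with a two-finger parallel gripper is mounted at the origin on the work surface. World frame = base frame: x ahead of the robot, y to its left, z up, the work surface at z = 0. Lengths are in m, angles in degrees, forces in N, time in s.
With the tool pointing down it reaches from about 0.4 to 0.825 m from the base axis. Payload 7 kg.
Tool frame: the origin (TCP) lies midway between the tips of the shut fingers; the grasp point (between the pads) lies 19 mm behind it; x points along the fingers, z is the direction in which the jaws open and shut, and the axes are right-handed (so a half turn about x gives the same grasp; the last joint's range is limited). The gripper opens to 88 mm and grips with 3 to 60 N. Pads are 19 mm wide; open, the fingers measure 130 mm over their backs; the gripper's body (78 mm by 193 mm) begins 47 mm behind the grasp point.
Start: joints at [85.09, 20.546, 0.682, 0, -70.136, -16.507], TCP at [0.246, 0.628, 0.227] pointing down, gripper open.
Joint ranges: [-176.03, 176.03], [-82.01, 121.73], [-58.28, 71.71], [-173.87, 95.51], [-174.79, -0.11], [-173.66, 173.66]. Speed limits (degrees/s): [136.94, 136.94, 172.46, 180, 180, 180].

### API

Orientations are given as [roll, pitch, yaw] about the fixed x, y, z axes, in that order (R = Rz(yaw) Ry(pitch) Rx(roll)).
In Python, from plant import ctrl gives the robot as it stands. The module is installed in compiled form; this text tells all that it offers.
- The arm moves only by the tool servo_tool, never from a script. Its argument "deltas" is a list of rows, each a list of 3 entries, a list of its own where there are three numbers: the turn, a rotation vector about the tool's x, y, z in degrees, then the shift along the tool's x, y, z in cm, then the finger opening in cm, from 0 to 8.76. A call has 1 to 5 rows; each row is the pose to reach, as a shift and turn from the pose measured when the call began, along the tool's axes at that moment; what a row does not reach only later rows make up. A row lasts 1/10 s, in which the tool goes at most 50 mm and 8.59 degrees, less where a joint would pass 70% of its speed; a pose out of reach is approached as far as the arm can. A call with a gripper value outside its range is refused whole. The fingers move at their own pace and stop on an object; the grip force is fixed at half the most. Time passes only in rows, so rows that repeat a pose let the fingers close. It gives the time, the measured TCP pose, the force and the opening at its end, in the units of the state.
- ctrl.get_obs(): the state, without advancing time (a new reading comes with each control period).
- ctrl.snapshot(name): name is "side" or "top"; returns a dict with "image" (420x560x3 uint8, red, green, blue), "vertical_fov" (degrees; the focal length in pixels is half the picture's height over the tangent of half this angle, whatever the lens; pixels are square), "cx", "cy" (the principal point, pixels), "rvec" (rotation vector, rad) and "tvec" (3), from world to camera coordinates, as OpenCV has them. Camera axes: x right, y down, z forward; pixel columns grow to the right and rows downward; lengths in m; the calibration is good to about 2 mm. A picture is of the moment at which its call begins. There is no depth.
- ctrl.close_job(): hands the job in, once; it reports no verdict.
The state is a dict: "clock": time; "joint_pos": joint angles; "qvel": joint speeds; "tau": joint torques, N m; "tool_pos": TCP position; "orientation": TCP orientation; "force": force on the tool from outside, world axes, zero at the start; "moment": the same for the moment, N m; "opening": finger opening in m.
Only numpy, scipy, OpenCV 4.12 (cv2) and the standard library are available. Lean on these libraries where they do the work, as an engineer would, in place of code of your own. Each camera call takes 0.05 s, during which the arm holds its last target. There are 200 camera calls.

### The job

Two round chisel-handle blanks lie on the carver's bench beside two V-blocks: lay the thin blank in the small V-block and let it go, and lay the thick blank in the large V-block, each along the groove, bearing on both sloping sides and centred lengthwise. Finish with the gripper holding the thick blank pressed down firmly (about 10 N) onto both sides of its groove, ready for marking: do not let go of it at the end. Leave the mallet, chisel and whetstone where they are.

Things in the scene. Friction and masses are not known exactly. Their poses are not given: they have to be found in the camera images.
- thick_blank: The thick chisel-handle blank: plain pale wood cylinder, diameter 44 mm, length 150 mm, about 170 g, lying loose on the table (it can roll). Origin: its centre, 22 mm above the table at the start; its own x axis runs along the cylinder. Belongs in the large V-block.
- thin_blank: The thin chisel-handle blank: plain pale wood cylinder, diameter 28 mm, length 124 mm, about 60 g, lying loose on the table (it can roll). Origin: its centre, 14 mm above the table at the start; its own x axis runs along the cylinder. Belongs in the small V-block.
- large_vblock: The large V-block, fixed: dark wooden base 122 (x, along the groove) x 80 (y) x 12 mm; on it a pale 90-degree V of two saddles, each 36 mm long, at the ends, with a 50 mm gap between for the fingers, open down to the base. V 51 mm wide at its top edges, 44 mm above the table. Origin: middle of the underside. Seated, the thick blank's axis is 50 mm above the table.
- small_vblock: The small V-block, fixed: dark wooden base 98 (x, along the groove) x 63 (y) x 12 mm; on it a pale 90-degree V of two saddles, each 26 mm long, at the ends, with a 46 mm gap between for the fingers, open down to the base. V 34 mm wide at its top edges, 37 mm above the table. Origin: middle of the underside. Seated, the thin blank's axis is 40 mm above the table.
- large_vblock_seat (a point): Point on the large V-block, midway along its groove, where the centre of the thick blank lies when it is seated centrally; axes as the V-block's.
- small_vblock_seat (a point): Point on the small V-block, midway along its groove, where the centre of the thin blank lies when it is seated centrally; axes as the V-block's.
- large_vblock_left: The left sloping face pair (both saddles) of the large V-block, on its +y side, sloping at 45 degrees. Origin is that of the V-block. One of the two contact lines.
- large_vblock_right: The right sloping face pair (both saddles) of the large V-block, on its -y side, sloping at 45 degrees. Origin is that of the V-block. One of the two contact lines.
- small_vblock_left: The left sloping face pair (both saddles) of the small V-block, on its +y side, sloping at 45 degrees. Origin is that of the V-block. One of the two contact lines.
- small_vblock_right: The right sloping face pair (both saddles) of the small V-block, on its -y side, sloping at 45 degrees. Origin is that of the V-block. One of the two contact lines.
- mallet: Bystander: wooden carver's mallet lying beyond the work; round head 60 mm in diameter, 100 mm long along its y; handle 24 mm thick reaching 195 mm towards its -x, 30 mm above the table. Origin: underside of the head's middle.
- chisel: Bystander: carving chisel lying flat beyond the work, dark handle 120 x 22 x 18 mm towards its -x, steel blade towards +x, 205 mm overall. Origin: on the table, 10 mm from the handle's blade end.
- whetstone: Bystander: grey whetstone lying flat beyond the work, 70 (x) x 190 (y) x 26 mm. Origin: middle of its underside.
There are look-alikes about, which are no part of the job. What is shaped like the large_vblock but green or orange is not meant. Leave any purple or red look-alike of the thin_blank alone.

How it is judged:
By the outcome, as a careful person would: the job done as asked, in the order asked, and still so for the second after the job is handed in, while the arm keeps its last pose, push and grip.
It also fails if it takes over 67 s, if anything falls off the work surface, if the arm or the gripper's body presses on something with over 40 N, if the wrist force passes 120 N, or if a joint passes its speed limit or range.

## Working session

There is one attempt and no reset: what is moved stays moved. The work goes in short steps, Python scripts to look and compute and a tool call to move; the robot and the scene stay as the last step left them, time stands still between calls to the robot, and variables do not carry over. Pictures are saved under pics/ and viewed, on a budget of 10 in all, crops included, one or two more only if the job needs it, and the job is handed in when it is done.

Besides the shell and the picture viewer there is one more tool, called after "Call:" in YAML: its name, and indented under it one key for each argument. servo_tool: Moves the arm, as the interface text tells. Its arguments: {"type":"object","properties":{"deltas":{"type":"array","items":{"type":"array"}}},"required":["deltas"]}

```bash
mkdir -p pics; python3 - <<'E'
from plant import ctrl
import cv2,pickle
for n in("top","side"):
    s=ctrl.snapshot(n); pickle.dump(s,open(n+".pkl","wb"))
    cv2.imwrite(f"pics/{n}0.png",s["image"][:,:,::-1]); print(n,s["vertical_fov"],s["cx"],s["cy"],s["rvec"],s["tvec"])
print(ctrl.get_obs())
E
```

```text
top 44.660292866254544 271.15080425936935 218.83582920327115 [ 2.15626355 -2.13906265  0.13406786] [-0.02153657  0.54718289  1.4512792 ]
side 57.52272311844027 276.88285710832025 216.13797897635774 [ 2.0598785  -0.17975288  0.07485042] [-0.53487586  0.10310073  1.10565437]
{'clock': 0.1, 'joint_pos': array([ 8.50925173e+01,  2.05863998e+01,  6.38039547e-01, -1.74340022e-02,
       -7.01365729e+01, -1.65066284e+01]), 'qvel': array([ 0.01293382,  0.01292015,  0.10203216,  0.02730497, -0.07036425,
        0.00270117]), 'tau': array([-1.64552006e-03, -5.84163523e+01,  2.93745250e+01,  7.01547146e+00,
        1.01038290e-02, -4.75894490e-05]), 'tool_pos': array([0.24631563, 0.62796867, 0.22572038]), 'orientation': array([   5.5856403 ,   89.91349943, -105.83440665]), 'force': array([-0.18974822,  0.30228322,  0.00826321]), 'moment': array([ 0.02731781, -0.02048313, -0.01796635]), 'opening': 0.08793316526910519}
```

View pics/top0.png

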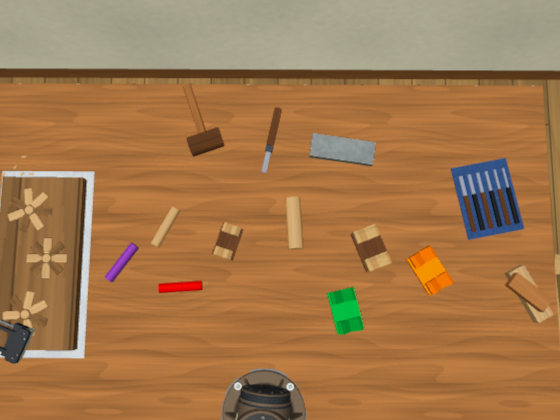

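View pics/side0.png

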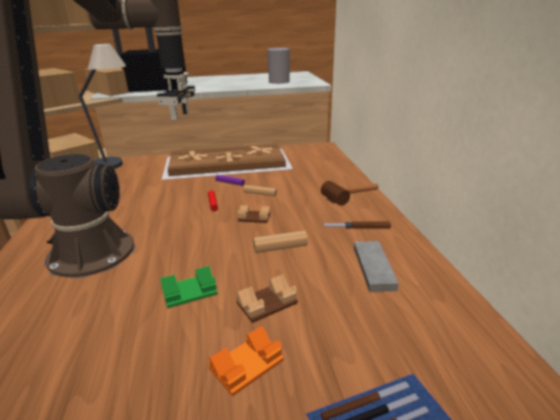

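The top view shows the thin blank (165,227), small V-block (228,241), thick blank (294,222) and large V-block (371,248). The purple, red, green and orange things are look-alikes. The side view agrees: blanks at (260,190) and (281,241), V-blocks at (254,213) and (267,297).

```bash
cat > h.py <<'E'
import numpy as np,cv2,pickle
from scipy.spatial.transform import Rotation as Ro
def cam(s):
    f=210/np.tan(np.radians(s["vertical_fov"]/2))
    return np.array([[f,0,s["cx"]],[0,f,s["cy"]],[0,0,1]]),cv2.Rodrigues(np.array(s["rvec"],float))[0],np.array(s["tvec"],float)
def ray(s,uv,z):
    K,R,t=cam(s); d=R.T@np.linalg.inv(K)@np.array([uv[0],uv[1],1.]); c=-R.T@t
    return c+d*(z-c[2])/d[2]
def proj(s,p):
    K,R,t=cam(s); q=K@(R@np.array(p,float)+t); return q[:2]/q[2]
E
python3 - <<'E'
from h import *
for n in("top","side"):
    s=pickle.load(open(n+".pkl","rb")); print(n,"tcp",proj(s,[.246,.628,.226]),"base",proj(s,[0,0,0]))
    hsv=cv2.cvtColor(s["image"],cv2.COLOR_RGB2HSV)
    pts={"top":[(165,227),(294,222),(300,260),(200,200),(218,239),(228,241),(371,248),(359,253)],"side":[(260,190),(281,241),(267,297),(300,200),(246,304),(120,320)]}[n]
    for p in pts: print(p,hsv[p[1],p[0]])
s=pickle.load(open("top.pkl","rb")); im=s["image"][190:290,140:420,::-1]
cv2.imwrite("pics/c.png",cv2.resize(im,(784,280),interpolation=cv2.INTER_CUBIC))
E
```

```text
top tcp [  8.98743064 327.26679673] base [263.56375621 411.60114234]
(165, 227) [ 17 114 208]
(294, 222) [ 17 112 211]
(300, 260) [ 14 163 166]
(200, 200) [ 14 164 191]
(218, 239) [ 13 161 106]
(228, 241) [ 13 164 106]
(371, 248) [ 12 163 105]
(359, 253) [ 13 168 102]
side tcp [180.38684948 116.05179653] base [ 91.7949551  251.81485251]
(260, 190) [ 15 127 168]
(281, 241) [ 14 125 183]
(267, 297) [ 11 150 100]
(300, 200) [ 12 149 173]
(246, 304) [ 14 125 188]
(120, 320) [ 12 152 171]
```

View pics/c.png

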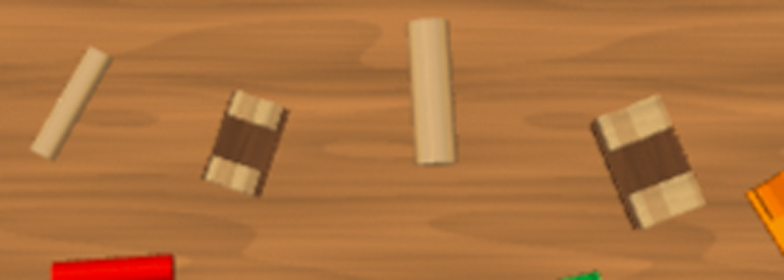

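Crop shows both blanks and both V-blocks clearly (in full-image pixels: thin (165,227), small V (228,241), thick (294,222), large V (371,248)), so masks can separate them.

```bash
cat >> h.py <<'E'
def meas(s,want=("thin","thick","sv","lv"),n=4):
    """top view: up-sample, mask, fit; returns name:(centre xy, yaw, sizes)"""
    B={"thin":(165,227,26,.014),"thick":(294,222,36,.022),"sv":(228,241,27,.037),"lv":(371,248,33,.044)}; out={}
    big=cv2.resize(s["image"],None,fx=n,fy=n,interpolation=cv2.INTER_CUBIC); hsv=cv2.cvtColor(big,cv2.COLOR_RGB2HSV)
    for k in want:
        u,v,r,z=B[k]; x0,y0=(u-r)*n,(v-r)*n
        h=hsv[y0:(v+r)*n,x0:(u+r)*n].astype(int); m=((h[...,1]<140)&(h[...,2]>120)).astype(np.uint8)
        m=cv2.morphologyEx(m,cv2.MORPH_OPEN,np.ones((5,5)))
        cs=sorted(cv2.findContours(m,0,2)[0],key=cv2.contourArea)[(-2 if k[1]=="v" else -1):]
        box=cv2.boxPoints(cv2.minAreaRect(np.vstack(cs)))
        px=lambda p:((np.array(p)+[x0,y0]+.5)/n-.5)
        c=np.array([ray(s,px(p),z)[:2] for p in box]); e=[c[1]-c[0],c[2]-c[1]]
        L=max(e,key=np.linalg.norm); d=[np.linalg.norm(x)*1e3 for x in e]
        yaw=np.degrees(np.arctan2(L[1],L[0]))
        if k[1]=="v":
            q=[ray(s,px(cv2.minAreaRect(x)[0]),z)[:2] for x in cs]; L=q[1]-q[0]; yaw2=np.degrees(np.arctan2(L[1],L[0])); print(k,"saddle centres",q,"mean",np.mean(q,0),"yaw",(yaw2+90)%180-90,"dist",np.linalg.norm(L))
        out[k]=(c.mean(0),(yaw+90)%180-90,d); print(k,c.mean(0).round(4),round((yaw+90)%180-90,1),np.round(d,1))
    return out
E
python3 - <<'E'
from h import *
s=pickle.load(open("top.pkl","rb")); meas(s)
E
```

```text
thin [0.5258 0.2975] -28.1 [126.5  27.9]
thick [ 0.5405 -0.0835] 3.6 [ 40.8 155.2]
sv saddle centres [array([0.44933382, 0.12210951]), array([0.51679264, 0.09982167])] mean [0.48306323 0.11096559] yaw -18.283130520042846 dist 0.07104533636837221
sv [0.4834 0.1109] -18.2 [98.8 54.4]
lv saddle centres [array([ 0.50561742, -0.29005821]), array([ 0.42721281, -0.3214854 ])] mean [ 0.46641512 -0.30577181] yaw 21.842562804462858 dist 0.0844686394787361
lv [ 0.4666 -0.3056] 21.8 [ 70.5 123.1]
```

```bash
cat >> h.py <<'E'
def plan(obs,xyz,jaw):
    """tool-frame turn (deg) and shift (cm) to TCP xyz, pointing down, jaw axis at world yaw jaw (mod 180)"""
    R=Ro.from_euler("xyz",obs["orientation"],degrees=True); now=np.degrees(np.arctan2(*R.apply([0,0,1])[1::-1]))
    best=None
    for j in (jaw,jaw+180):
        a=np.radians(j); z=np.array([np.cos(a),np.sin(a),0]); x=np.array([0,0,-1.]); T=Ro.from_matrix(np.c_[x,np.cross(z,x),z])
        rv=(R.inv()*T).as_rotvec(degrees=True); 
        if best is None or np.linalg.norm(rv)<np.linalg.norm(best): best=rv
    sh=R.inv().apply(np.array(xyz)-obs["tool_pos"])*100
    print("jaw now",now.round(1),"j6",obs["joint_pos"][5].round(1),"turn",best.round(2),"shift",sh.round(2))
E
python3 - <<'E'
from h import *
from plant import ctrl
s=pickle.load(open("side.pkl","rb"))
hsv=cv2.cvtColor(s["image"],cv2.COLOR_RGB2HSV).astype(int); m=((hsv[...,1]<138)&(hsv[...,2]>120)&(hsv[...,0]<22)&(hsv[...,1]>60)).astype(np.uint8)
for n,p in dict(thin=(.5258,.2975,.014),thick=(.5405,-.0835,.022)).items():
    q=proj(s,p); x,y=q.astype(int); w=np.zeros_like(m); w[y-18:y+18,x-40:x+40]=m[y-18:y+18,x-40:x+40]
    c=max(cv2.findContours(w,0,2)[0],key=cv2.contourArea); print(n,"pred",q,"seen",cv2.minAreaRect(c)); print(ray(s,cv2.minAreaRect(c)[0],p[2]))
for n,p in dict(sv=(.4834,.1109,.02),lv=(.4666,-.3056,.025)).items(): print(n,proj(s,p))
plan(ctrl.get_obs(),[.5258,.2975,.12],61.9)
E
```

```text
thin pred [259.77378525 189.69022589] seen ((250.0, 183.0), (24.0, 62.0), 90.0)
[0.49616258 0.36762553 0.014     ]
thick pred [280.86398283 240.93763427] seen ((280.3890686035156, 240.61227416992188), (15.636043548583984, 54.29473876953125), 81.52884674072266)
[ 0.53946179 -0.08151407  0.022     ]
sv [253.72840864 212.27480841]
lv [265.60531306 293.20507629]
jaw now -111.4 j6 -16.5 turn [ 6.68  0.09 -0.01] shift [10.61 38.09 20.54]
```

Both views agree within about 2 mm. Going above the thin blank.

Call:
servo_tool:
  deltas:
    - [[1.5, 0, 0], [2.4, 8.6, 4.6], 6]
    - [[3, 0, 0], [4.8, 17.2, 9.3], 6]
    - [[4.5, 0, 0], [7.2, 25.8, 13.9], 6]
    - [[6.7, 0, 0], [10.6, 38.1, 20.5], 6]
    - [[6.7, 0, 0], [10.6, 38.1, 20.5], 6]

```text
clock: 0.6
tool_pos: [0.4038, 0.4412, 0.166]
orientation: [9.3, 89.9, -108.9]
force: [0.6, 0.6, -0.5]
opening: 0.0602
```

```bash
cat > p.py <<'E'
import sys
from h import *
from plant import ctrl
o=ctrl.get_obs(); print(round(o["clock"],2),o["tool_pos"].round(4),o["force"].round(1),round(o["opening"],4))
plan(o,[float(x) for x in sys.argv[1:4]],float(sys.argv[4]))
E
python3 p.py .5258 .2975 .12 61.9
```

```text
0.6 [0.4038 0.4412 0.166 ] [ 0.6  0.6 -0.5] 0.0602
jaw now -118.2 j6 -4.4 turn [-0.07  0.1  -0.02] shift [ 4.61 17.54  6.9 ]
```

Call:
servo_tool:
  deltas:
    - [[0, 0, 0], [4.6, 17.5, 6.9], 6]
    - [[0, 0, 0], [4.6, 17.5, 6.9], 6]
    - [[0, 0, 0], [4.6, 17.5, 6.9], 6]
    - [[0, 0, 0], [4.6, 17.5, 6.9], 6]
    - [[0, 0, 0], [4.6, 17.5, 6.9], 6]

```text
clock: 1.1
tool_pos: [0.5268, 0.2928, 0.1178]
orientation: [-9.0, 89.7, -127.5]
force: [-0.2, 0.2, -0.2]
opening: 0.0599
```

```bash
python3 p.py .5258 .2975 .006 61.9; python3 - <<'E'
from h import *
from plant import ctrl
s=ctrl.snapshot("top"); t=ctrl.snapshot("side")
a=cv2.resize(s["image"][180:280,110:210],(400,400),interpolation=2); b=cv2.resize(t["image"][130:230,210:310],(400,400),interpolation=2)
for im,c,(u,v) in((a,s,(110,180)),(b,t,(210,130))):
    for z,col in ((.014,(0,0,255)),(.12,(0,255,0))):
        q=(proj(c,[.5258,.2975,z])-[u,v])*4; cv2.circle(im,(int(q[0]),int(q[1])),3,col,-1)
cv2.imwrite("pics/a.png",np.hstack([a,b])[:,:,::-1])
E
```

```text
1.1 [0.5268 0.2928 0.1178] [-0.2  0.2 -0.2] 0.0599
jaw now -118.5 j6 13.9 turn [-0.37  0.33  0.05] shift [11.18 -0.3  -0.43]
```

View pics/a.png

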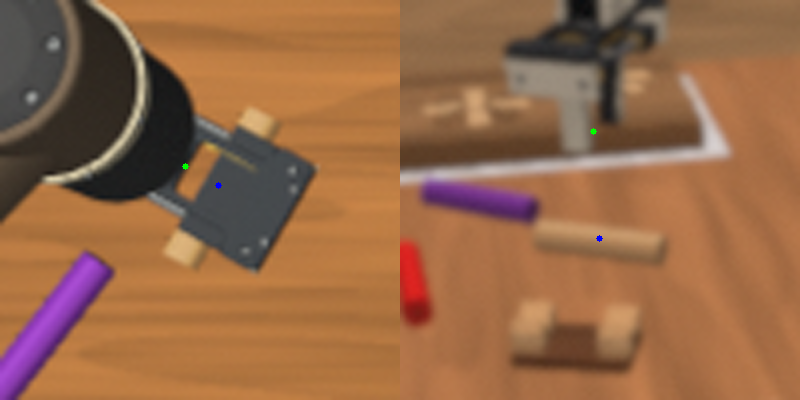

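The top crop shows the blank's ends sticking out on both sides of the gripper. The side crop shows the fingers at the projected TCP, with the blank below it. Descending and gripping.

Call:
servo_tool:
  deltas:
    - [[-0.4, 0.3, 0], [3.5, -0.3, -0.4], 6]
    - [[-0.4, 0.3, 0], [7, -0.3, -0.4], 6]
    - [[-0.4, 0.3, 0], [9.5, -0.3, -0.4], 6]
    - [[-0.4, 0.3, 0], [11, -0.3, -0.4], 6]
    - [[-0.4, 0.3, 0], [11.2, -0.3, -0.4], 6]

```text
clock: 1.7
tool_pos: [0.5232, 0.3012, 0.0055]
orientation: [-46.2, 89.9, -164.1]
force: [0.3, 0.1, -0.5]
opening: 0.0599
```

```bash
python3 p.py .5258 .2975 .005 61.9
```

```text
1.7 [0.5232 0.3012 0.0055] [ 0.3  0.1 -0.5] 0.0599
jaw now -117.8 j6 13.8 turn [0.26 0.07 0.07] shift [0.05 0.4  0.21]
```

Call:
servo_tool:
  deltas:
    - [[0.3, 0, 0], [0, 0.4, 0.2], 6]
    - [[0.3, 0, 0], [0, 0.4, 0.2], 6]
    - [[0.3, 0, 0], [0, 0.4, 0.2], 5]
    - [[0.3, 0, 0], [0, 0.4, 0.2], 3]
    - [[0.3, 0, 0], [0, 0.4, 0.2], 1.5]

```text
clock: 2.2
tool_pos: [0.5261, 0.2978, 0.0061]
orientation: [-82.0, 89.9, 159.8]
force: [-0.8, -0.1, 0.9]
opening: 0.0417
```

Call:
servo_tool:
  deltas:
    - [[0, 0, 0], [0, 0, 0], 1.5]
    - [[0, 0, 0], [0, 0, 0], 1.5]
    - [[0, 0, 0], [0, 0, 0], 1.5]

```text
clock: 2.5
tool_pos: [0.5262, 0.2978, 0.0064]
orientation: [-96.4, 90.0, 145.4]
force: [-0.5, 0.6, 2.2]
opening: 0.0272
```

Call:
servo_tool:
  deltas:
    - [[0, 0, 0], [-2, 0, 0], 1.5]
    - [[0, 0, 0], [-5, 0, 0], 1.5]
    - [[0, 0, 0], [-8, 0, 0], 1.5]
    - [[0, 0, 0], [-10, 0, 0], 1.5]
    - [[0, 0, 0], [-10, 0, 0], 1.5]

```text
clock: 3.0
tool_pos: [0.5278, 0.299, 0.1097]
orientation: [168.7, 89.7, 50.6]
force: [-0.1, 1.0, -1.1]
opening: 0.027
```

```bash
python3 p.py .4834 .1109 .105 71.8
```

```text
3.0 [0.5278 0.299  0.1097] [-0.1  1.  -1.1] 0.027
jaw now -118.1 j6 13.9 turn [-9.92 -0.3  -0.09] shift [ 0.37  4.95 18.69]
```

Call:
servo_tool:
  deltas:
    - [[-3, 0, 0], [0.4, 1, 4], 1.5]
    - [[-6, 0, 0], [0.4, 2.3, 8.5], 1.5]
    - [[-9, 0, 0], [0.4, 3.5, 13], 1.5]
    - [[-9.9, -0.3, 0], [0.4, 4.6, 17.2], 1.5]
    - [[-9.9, -0.3, 0], [0.4, 4.9, 18.7], 1.5]

```text
clock: 3.5
tool_pos: [0.4805, 0.1075, 0.1038]
orientation: [-14.5, 89.9, -122.9]
force: [-0.2, -0.1, -1.3]
opening: 0.0273
```

Call:
servo_tool:
  deltas:
    - [[0, 0, 0], [0, 0, 0], 1.5]
    - [[0, 0, 0], [0, 0, 0], 1.5]

```text
clock: 3.7
tool_pos: [0.4805, 0.1075, 0.1034]
orientation: [-19.3, 89.9, -127.7]
force: [0.4, 0.7, -1.1]
opening: 0.0271
```

```bash
python3 p.py .4834 .1109 .06 71.8
```

```text
3.7 [0.4805 0.1075 0.1034] [ 0.4  0.7 -1.1] 0.0271
jaw now -108.4 j6 36.0 turn [-0.17  0.13  0.04] shift [ 4.34  0.17 -0.42]
```

Call:
servo_tool:
  deltas:
    - [[-0.2, 0.1, 0], [2, 0.2, -0.4], 1.5]
    - [[-0.2, 0.1, 0], [3.5, 0.2, -0.4], 1.5]
    - [[-0.2, 0.1, 0], [4, 0.2, -0.4], 1.5]
    - [[-0.2, 0.1, 0], [4, 0.2, -0.4], 1.5]

```text
clock: 4.1
tool_pos: [0.4835, 0.1111, 0.0626]
orientation: [-42.5, 89.8, -150.6]
force: [-0.9, -0.2, -0.4]
opening: 0.0272
```

```bash
python3 p.py .4834 .1109 .034 71.8; python3 - <<'E'
from h import *
from plant import ctrl
s=ctrl.snapshot("top"); t=ctrl.snapshot("side")
a=cv2.resize(s["image"][190:290,180:280],(400,400),interpolation=2); b=cv2.resize(t["image"][150:250,210:310],(400,400),interpolation=2)
cv2.imwrite("pics/b.png",np.hstack([a,b])[:,:,::-1])
E
```

```text
4.1 [0.4835 0.1111 0.0626] [-0.9 -0.2 -0.4] 0.0272
jaw now -108.1 j6 36.2 turn [0.08 0.12 0.11] shift [2.86 0.01 0.02]
```

View pics/b.png

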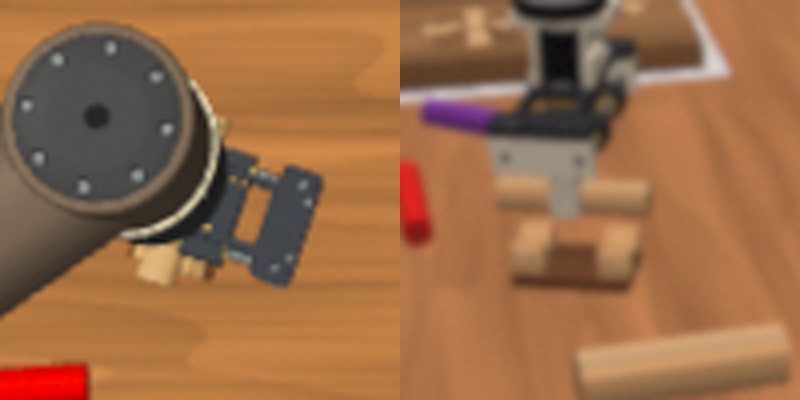

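Side crop: the thin blank is held level over the small V-block, with its ends at image columns of about 234 and 272.5 (row 199). I'll check its lengthwise centring numerically.

```bash
python3 - <<'E'
from h import *
s=pickle.load(open("side.pkl","rb")); a=np.radians(-18.2); d=np.array([np.cos(a),np.sin(a),0])
for z,L in((.0706,.062),(.037,.049)):
    c=np.array([.4834,.1109,z]); print(z,[proj(s,c+k*L*d).round(1) for k in(-1,0,1)])
E
```

```text
0.0706 [array([234.2, 197.5]), array([252.9, 198.4]), array([271.9, 199.3])]
0.037 [array([238.8, 206.9]), array([253.5, 207.7]), array([268.3, 208.4])]
```

Prediction and image agree within 1 px (about 1.5 mm). Lowering.

Call:
servo_tool:
  deltas:
    - [[0, 0.1, 0.1], [1, 0, 0], 1.5]
    - [[0, 0.1, 0.1], [1.8, 0, 0], 1.5]
    - [[0, 0.1, 0.1], [2.4, 0, 0], 1.5]
    - [[0, 0.1, 0.1], [2.8, 0, 0], 1.5]
    - [[0, 0.1, 0.1], [2.9, 0, 0], 1.5]

```text
clock: 4.7
tool_pos: [0.4837, 0.111, 0.0341]
orientation: [126.8, 90.0, 18.6]
force: [-0.6, -0.8, -0.9]
opening: 0.0271
```

Call:
servo_tool:
  deltas:
    - [[0, 0, 0], [0.1, 0, 0], 1.5]
    - [[0, 0, 0], [0.1, 0, 0], 1.5]

```text
clock: 4.9
tool_pos: [0.484, 0.1111, 0.0332]
orientation: [128.4, 89.9, 20.3]
force: [-0.7, 0.4, -0.6]
opening: 0.0271
```

Call:
servo_tool:
  deltas:
    - [[0, 0, 0], [0.1, 0, 0], 1.5]
    - [[0, 0, 0], [0.15, 0, 0], 1.5]
    - [[0, 0, 0], [0.15, 0, 0], 1.5]

```text
clock: 5.2
tool_pos: [0.4845, 0.1116, 0.0324]
orientation: [134.9, 89.9, 26.8]
force: [-2.1, 2.1, 5.9]
opening: 0.027
```

Contact at the predicted height. Releasing in stages.

Call:
servo_tool:
  deltas:
    - [[0, 0, 0], [-0.05, 0, 0], 2.9]
    - [[0, 0, 0], [-0.05, 0, 0], 3.2]
    - [[0, 0, 0], [-0.05, 0, 0], 4]
    - [[0, 0, 0], [-0.05, 0, 0], 5]
    - [[0, 0, 0], [-0.05, 0, 0], 5.5]

```text
clock: 5.7
tool_pos: [0.4845, 0.1115, 0.0328]
orientation: [133.1, 89.9, 25.0]
force: [1.1, 0.1, 0.1]
opening: 0.0505
```

Call:
servo_tool:
  deltas:
    - [[0, 0, 0], [-1.5, 0, 0], 5.5]
    - [[0, 0, 0], [-4, 0, 0], 6]
    - [[0, 0, 0], [-7, 0, 0], 7]
    - [[0, 0, 0], [-10, 0, 0], 7]
    - [[0, 0, 0], [-10, 0, 0], 7]

```text
clock: 6.2
tool_pos: [0.4865, 0.1125, 0.1367]
orientation: [134.8, 89.5, 26.7]
force: [-0.1, 0.2, -1.2]
opening: 0.0695
```

```bash
python3 p.py .5405 -.0835 .13 93.6
```

```text
6.2 [0.4865 0.1125 0.1367] [-0.1  0.2 -1.2] 0.0695
jaw now -108.1 j6 36.2 turn [-21.67  -0.3   -0.45] shift [ 0.63 11.2  16.97]
```

Call:
servo_tool:
  deltas:
    - [[-5, 0, 0], [0.6, 2.2, 3.5], 7.5]
    - [[-10, 0, 0], [0.6, 4.5, 7], 7.5]
    - [[-15, 0, 0], [0.6, 7, 10.5], 7.5]
    - [[-20, -0.3, -0.4], [0.6, 9.5, 14.5], 7.5]
    - [[-21.7, -0.3, -0.4], [0.6, 11.2, 17], 7.5]

```text
clock: 6.7
tool_pos: [0.5404, -0.0862, 0.1297]
orientation: [-24.2, 90.0, -110.5]
force: [-0.5, 1.0, 0.4]
opening: 0.0751
```

Call:
servo_tool:
  deltas:
    - [[0, 0, 0], [0, 0, 0], 7.5]
    - [[0, 0, 0], [0, 0, 0], 7.5]

```text
clock: 6.9
tool_pos: [0.54, -0.0871, 0.1288]
orientation: [-77.0, 89.9, -163.4]
force: [-1.5, 0.6, 0.3]
opening: 0.075
```

```bash
python3 p.py .540 -.083 .06 93.6; python3 - <<'E'
from h import *
from plant import ctrl
s=ctrl.snapshot("top"); t=ctrl.snapshot("side")
pickle.dump(s,open("top1.pkl","wb"))
a=cv2.resize(s["image"][185:285,200:320],(480,400),interpolation=2); b=cv2.resize(t["image"][160:260,220:320],(400,400),interpolation=2)
cv2.imwrite("pics/d.png",cv2.resize(np.hstack([a,b])[:,:,::-1],(792,360)))
E
```

```text
6.9 [ 0.54   -0.0871  0.1288] [-1.5  0.6  0.3] 0.075
jaw now -86.4 j6 82.2 turn [0.02 0.02 0.09] shift [ 6.88  0.04 -0.42]
```

View pics/d.png

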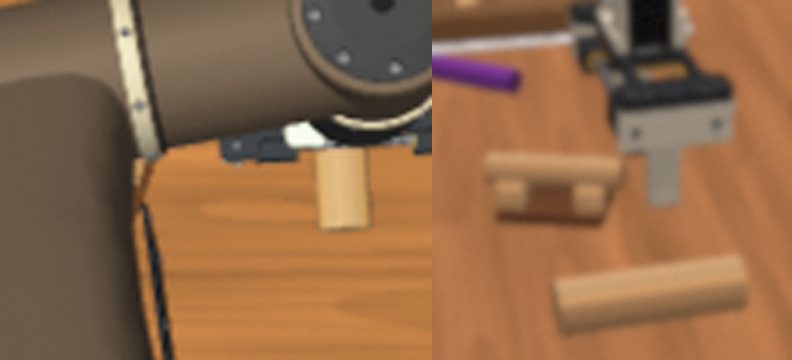

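The side crop shows the thin blank resting in the small V-block. The gripper is above the thick blank, whose ends are at about (245,239) and (310,229) in the full image. Descending.

Call:
servo_tool:
  deltas:
    - [[0, 0, 0], [3, 0, -0.4], 7.5]
    - [[0, 0, 0], [6, 0, -0.4], 7.5]
    - [[0, 0, 0], [9, 0, -0.4], 7.5]
    - [[0, 0, 0], [11, 0, -0.4], 7.5]
    - [[0, 0, 0], [11.5, 0, -0.4], 7.5]

```text
clock: 7.5
tool_pos: [0.538, -0.0809, 0.0123]
orientation: [-83.8, 89.7, -170.0]
force: [-0.2, 0.4, 0.7]
opening: 0.0747
```

Call:
servo_tool:
  deltas:
    - [[0, 0, 0], [0, 0, 0], 7.5]

```text
clock: 7.6
tool_pos: [0.5378, -0.0801, 0.0121]
orientation: [-82.2, 89.7, -168.3]
force: [0.8, -0.0, 1.1]
opening: 0.075
```

```bash
python3 p.py .540 -.083 .006 93.6
```

```text
7.6 [ 0.5378 -0.0801  0.0121] [ 0.8 -0.   1.1] 0.075
jaw now -86.1 j6 81.7 turn [0.29 0.04 0.31] shift [0.61 0.2  0.3 ]
```

Call:
servo_tool:
  deltas:
    - [[0.3, 0, 0.3], [0.6, 0.2, 0.3], 7]
    - [[0.3, 0, 0.3], [0.6, 0.2, 0.3], 6]
    - [[0.3, 0, 0.3], [0.6, 0.2, 0.3], 5]
    - [[0.3, 0, 0.3], [0.6, 0.2, 0.3], 4]
    - [[0.3, 0, 0.3], [0.6, 0.2, 0.3], 3]

```text
clock: 8.1
tool_pos: [0.5403, -0.0831, 0.0067]
orientation: [41.7, 89.9, -44.7]
force: [0.1, 0.4, -2.1]
opening: 0.0435
```

Call:
servo_tool:
  deltas:
    - [[0, 0, 0], [0, 0, 0], 3]
    - [[0, 0, 0], [0, 0, 0], 3]
    - [[0, 0, 0], [0, 0, 0], 3]

```text
clock: 8.4
tool_pos: [0.5402, -0.0831, 0.0066]
orientation: [27.3, 90.0, -59.1]
force: [-0.0, -0.9, 0.6]
opening: 0.0432
```

Call:
servo_tool:
  deltas:
    - [[0, 0, 0], [-2, 0, 0], 3]
    - [[0, 0, 0], [-5, 0, 0], 3]
    - [[0, 0, 0], [-8, 0, 0], 3]
    - [[0, 0, 0], [-11, 0, 0], 3]
    - [[0, 0, 0], [-11, 0, 0], 3]

```text
clock: 8.9
tool_pos: [0.5427, -0.0828, 0.1208]
orientation: [84.7, 89.6, -1.7]
force: [1.6, 0.5, -1.2]
opening: 0.0434
```

```bash
python3 p.py .4666 -.3056 .12 111.8
```

```text
8.9 [ 0.5427 -0.0828  0.1208] [ 1.6  0.5 -1.2] 0.0434
jaw now -86.4 j6 81.7 turn [-18.17   0.11  -0.42] shift [ 0.03 -9.01 21.75]
```

Call:
servo_tool:
  deltas:
    - [[-3.5, 0, 0], [0, -1.7, 4], 3]
    - [[-7.5, 0, 0], [0, -3.5, 8.5], 3]
    - [[-11.5, 0, 0], [0, -5.5, 13], 3]
    - [[-15.5, 0, -0.4], [0, -7.3, 17.5], 3]
    - [[-18.2, 0.1, -0.4], [0, -9, 21.7], 3]

```text
clock: 9.4
tool_pos: [0.4654, -0.3066, 0.1196]
orientation: [-150.8, 90.0, 141.2]
force: [1.1, 0.7, -1.3]
opening: 0.0435
```

Call:
servo_tool:
  deltas:
    - [[0, 0, 0], [0, 0, 0], 3]
    - [[0, 0, 0], [0, 0, 0], 3]

```text
clock: 9.6
tool_pos: [0.4641, -0.3075, 0.1186]
orientation: [-139.3, 89.9, 152.5]
force: [-0.2, 0.7, -2.0]
opening: 0.0435
```

```bash
python3 p.py .4666 -.3056 .065 111.8
```

```text
9.6 [ 0.4641 -0.3075  0.1186] [-0.2  0.7 -2. ] 0.0435
jaw now -68.2 j6 125.2 turn [-0.   -0.09  0.08] shift [ 5.36  0.31 -0.08]
```

Call:
servo_tool:
  deltas:
    - [[0, 0, 0], [2, 0.3, -0.1], 3]
    - [[0, 0, 0], [4, 0.3, -0.1], 3]
    - [[0, 0, 0], [5, 0.3, -0.1], 3]
    - [[0, 0, 0], [5.3, 0.3, -0.1], 3]
    - [[0, 0, 0], [5.3, 0.3, -0.1], 3]

```text
clock: 10.1
tool_pos: [0.4667, -0.3049, 0.0655]
orientation: [-134.7, 89.8, 157.1]
force: [1.2, 0.5, -1.6]
opening: 0.0433
```

```bash
python3 p.py .4666 -.3056 .034 111.8; python3 - <<'E'
from h import *
from plant import ctrl
s=ctrl.snapshot("top"); t=ctrl.snapshot("side")
o=ctrl.get_obs()["tool_pos"]; a=np.radians(21.8); d=np.array([np.cos(a),np.sin(a),0]); c=o+[0,0,.0154]
print("pred blank side",[proj(t,c+k*.075*d).round(1) for k in(-1,0,1)]); c=np.array([.4666,-.3056,.044]); print("pred V side",[proj(t,c+k*.061*d).round(1) for k in(-1,0,1)])
b=cv2.resize(t["image"][220:340,200:340],(784,672),interpolation=2)[:600]
cv2.imwrite("pics/e.png",b[:,:,::-1])
E
```

```text
10.1 [ 0.4667 -0.3049  0.0655] [ 1.2  0.5 -1.6] 0.0433
jaw now -68.1 j6 124.9 turn [ 0.05 -0.11  0.11] shift [ 3.15 -0.03  0.07]
pred blank side [array([234.7, 284.7]), array([264.9, 273.3]), array([292.8, 262.8])]
pred V side [array([241.5, 296.2]), array([265.3, 286.7]), array([287.7, 277.9])]
```

View pics/e.png

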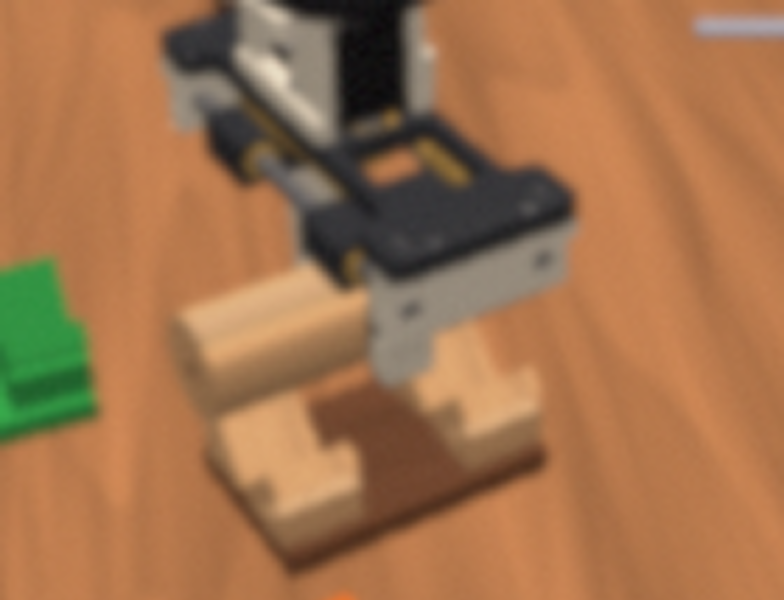

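The side crop shows the thick blank held over the correct V-block. Its left end centre is at about (234,284), against (234.7,284.7) predicted. Next I'll check the base corners: left-back (237,301), front-left (252,322), front-right (297,302).

```bash
python3 - <<'E'
from h import *
s=pickle.load(open("side.pkl","rb")); a=np.radians(21.8); d=np.array([np.cos(a),np.sin(a),0]); n=np.array([-np.sin(a),np.cos(a),0])
c=np.array([.4666,-.3056,0])
for k,j in((-1,1),(-1,-1),(1,-1)): print(k,j,[proj(s,c+k*.061*d+j*.04*n+[0,0,z]).round(1) for z in(0,.012)])
for p in((251.8,322),(297.3,302.1),(237.1,301.3)): print(ray(s,p,0).round(4),((ray(s,p,0)-c)@d).round(4),((ray(s,p,0)-c)@n).round(4))
t=pickle.load(open("top.pkl","rb"))
h=cv2.cvtColor(cv2.resize(t["image"],None,fx=4,fy=4,interpolation=2),cv2.COLOR_RGB2HSV).astype(int)
# dark base middle strip centroid
m=(h[...,2]<125).astype(np.uint8); w=np.zeros_like(m); w[215*4:282*4,340*4:400*4]=m[215*4:282*4,340*4:400*4]
r=cv2.minAreaRect(max(cv2.findContours(w,0,2)[0],key=cv2.contourArea)); print(r, ray(t,((r[0][0]+.5)/4-.5,(r[0][1]+.5)/4-.5),.012))
E
```

```text
-1 1 [array([235.2, 301.3]), array([234.8, 297.3])]
-1 -1 [array([250.9, 321.8]), array([250.6, 317.7])]
1 -1 [array([297. , 301.8]), array([297.1, 297.8])]
[ 0.4268 -0.3663  0.    ] -0.0595 -0.0415
[ 0.5385 -0.3212  0.    ] 0.0609 -0.0412
[ 0.3996 -0.2921  0.    ] -0.0572 0.0374
((1482.48193359375, 991.6478271484375), (163.98458862304688, 110.30743408203125), 67.89054870605469) [ 0.46791239 -0.30815196  0.012     ]
```

Everything agrees to 1–2 mm. Lowering with a 1 mm nudge, then feeling for contact.

Call:
servo_tool:
  deltas:
    - [[0, 0, 0], [1, 0.1, 0.1], 3]
    - [[0, 0, 0], [2, 0.1, 0.1], 3]
    - [[0, 0, 0], [2.5, 0.1, 0.1], 3]
    - [[0, 0, 0], [2.7, 0.1, 0.1], 3]
    - [[0, 0, 0], [2.7, 0.1, 0.1], 3]

```text
clock: 10.7
tool_pos: [0.4683, -0.306, 0.039]
orientation: [-133.6, 89.9, 158.2]
force: [-0.4, -0.1, -1.9]
opening: 0.0434
```

Call:
servo_tool:
  deltas:
    - [[0, 0, 0], [0.1, 0, 0], 3]
    - [[0, 0, 0], [0.2, 0, 0], 3]
    - [[0, 0, 0], [0.2, 0, 0], 3]

```text
clock: 11.0
tool_pos: [0.4691, -0.3066, 0.0379]
orientation: [-3.6, 90.0, -71.7]
force: [-0.9, -3.1, 4.5]
opening: 0.0431
```

```bash
cat > f.py <<'E'
from h import *
from plant import ctrl
import time
F=[];M=[]
o=ctrl.get_obs(); a=np.radians(21.8); d=np.array([np.cos(a),np.sin(a),0]); n=np.array([-np.sin(a),np.cos(a),0])
f=o["force"];m=o["moment"]; print(o["clock"],o["tool_pos"].round(4),"F d,n,z",np.round([f@d,f@n,f[2]],2),"M d,n,z",np.round([m@d,m@n,m[2]],3),round(o["opening"],4))
v=o["tool_pos"]-[.4666,-.3056,0]; print("off d,n mm",(v@d*1e3).round(1),(v@n*1e3).round(1))
E
python3 f.py; python3 p.py .4676 -.3062 .0346 111.8
```

```text
11.0 [ 0.4691 -0.3066  0.0379] F d,n,z [-1.99 -2.52  4.46] M d,n,z [-1.089  0.628  0.046] 0.0431
off d,n mm 2.0 -1.9
11.0 [ 0.4691 -0.3066  0.0379] [-0.9 -3.1  4.5] 0.0431
jaw now -68.1 j6 125.0 turn [0.06 0.03 0.  ] shift [ 0.33 -0.12 -0.1 ]
```

Contact on the +y side first (side force -2.5 N, 3 mm too high), so shifting toward -n.

Call:
servo_tool:
  deltas:
    - [[0, 0, 0], [-0.1, -0.1, 0.1], 3]
    - [[0, 0, 0], [-0.1, -0.1, 0.2], 3]
    - [[0, 0, 0], [0, -0.1, 0.2], 3]
    - [[0, 0, 0], [0.1, -0.1, 0.2], 3]

```text
clock: 11.4
tool_pos: [0.4687, -0.3087, 0.0365]
orientation: [-69.5, 90.0, -137.7]
force: [-0.7, 0.0, -2.5]
opening: 0.0431
```

```bash
python3 f.py; python3 p.py .4676 -.3062 .0346 111.8;python3 - <<'E'
from h import *
from plant import ctrl
t=ctrl.snapshot("side")
b=cv2.resize(t["image"][240:340,215:315],(600,600),interpolation=2)
cv2.imwrite("pics/g.png",b[:,:,::-1])
E
```

```text
11.4 [ 0.4687 -0.3087  0.0365] F d,n,z [-0.63  0.26 -2.53] M d,n,z [-0.102  0.033  0.01 ] 0.0431
off d,n mm 0.8 -3.7
11.4 [ 0.4687 -0.3087  0.0365] [-0.7  0.  -2.5] 0.0431
jaw now -68.1 j6 125.2 turn [0.05 0.01 0.02] shift [ 0.19 -0.01 -0.27]
```

View pics/g.png

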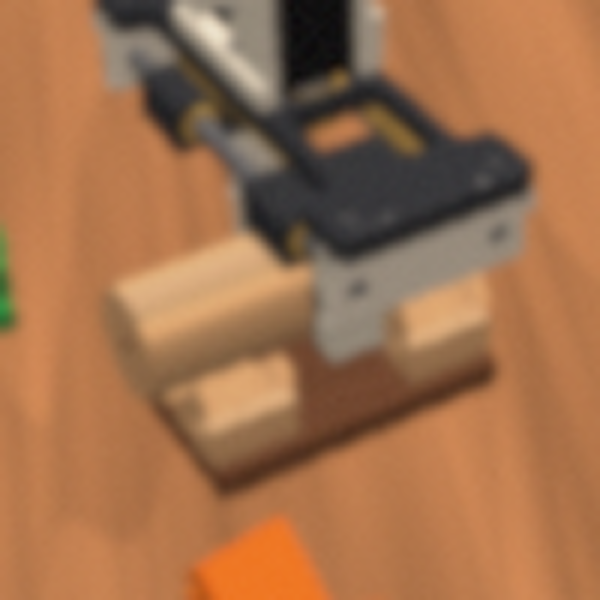

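The crop shows the blank in the groove with no visible cant. The contact force is gone at n = -3.7 mm. Continuing down.

Call:
servo_tool:
  deltas:
    - [[0, 0, 0], [0.1, 0, 0], 3]
    - [[0, 0, 0], [0.15, 0, 0], 3]
    - [[0, 0, 0], [0.2, 0, 0], 3]
    - [[0, 0, 0], [0.2, 0, 0], 3]

```text
clock: 11.85
tool_pos: [0.4694, -0.3094, 0.0352]
orientation: [14.4, 89.9, -53.7]
force: [-1.7, -2.7, 4.8]
opening: 0.0435
```

```bash
python3 f.py
```

```text
11.85 [ 0.4694 -0.3094  0.0352] F d,n,z [-2.55 -1.85  4.78] M d,n,z [-0.866  0.61   0.053] 0.0435
off d,n mm 1.2 -4.5
```

Call:
servo_tool:
  deltas:
    - [[0, 0, 0], [-0.1, -0.1, 0], 3]
    - [[0, 0, 0], [-0.1, -0.1, 0.1], 3]
    - [[0, 0, 0], [-0.05, -0.1, 0.1], 3]
    - [[0, 0, 0], [0, -0.1, 0.1], 3]

```text
clock: 12.25
tool_pos: [0.4686, -0.3105, 0.0349]
orientation: [0.8, 89.9, -67.3]
force: [0.8, 0.6, -1.9]
opening: 0.043
```

```bash
python3 f.py
```

```text
12.25 [ 0.4686 -0.3105  0.0349] F d,n,z [ 0.93  0.25 -1.87] M d,n,z [-0.07  -0.041  0.011] 0.043
off d,n mm 0.0 -5.3
```

Call:
servo_tool:
  deltas:
    - [[0, 0, 0], [0.1, 0, 0], 3]
    - [[0, 0, 0], [0.15, 0, 0], 3]
    - [[0, 0, 0], [0.15, 0, 0], 3]

```text
clock: 12.55
tool_pos: [0.4687, -0.3105, 0.0346]
orientation: [5.9, 89.9, -62.2]
force: [-3.8, 3.7, 13.2]
opening: 0.0434
```

```bash
python3 f.py
```

```text
12.55 [ 0.4687 -0.3105  0.0346] F d,n,z [-2.21  4.82 13.15] M d,n,z [ 1.517  0.826 -0.066] 0.0434
off d,n mm 0.1 -5.4
```

```bash
python3 - <<'E'
from h import *
from plant import ctrl
s=ctrl.snapshot("side"); a=np.radians(21.8); d=np.array([np.cos(a),np.sin(a),0]); n=np.array([-np.sin(a),np.cos(a),0]); c=np.array([.4666,-.3056,0])
r=ray(s,(235.8,295.8),.0519)-c; print("left end d,n",r@d,r@n,"-> centre d",r@d+.075)
t=ctrl.snapshot("top")
A=cv2.resize(t["image"][205:285,330:410],(400,400),interpolation=2); b=cv2.resize(s["image"][250:330,220:300],(400,400),interpolation=2)
for im,k,(u,v) in((A,t,(330,205)),(b,s,(220,250))):
    for e in(-1,1):
        q=(proj(k,c+d*(.0008+e*.075)-.005*n+[0,0,.05])-[u,v]+.5)*5; cv2.circle(im,(int(q[0]),int(q[1])),3,(0,0,255),-1)
        for f in(-1,1):
            q=(proj(k,c+d*(.0008+e*.061)-.005*n+f*.04*n+[0,0,.0])-[u,v]+.5)*5; cv2.circle(im,(int(q[0]),int(q[1])),3,(0,255,0),-1)
cv2.imwrite("pics/i.png",np.hstack([A,b])[:,:,::-1])
E
```

```text
left end d,n -0.07472027782505483 -0.0008934544816522884 -> centre d 0.0002797221749451656
```

View pics/i.png

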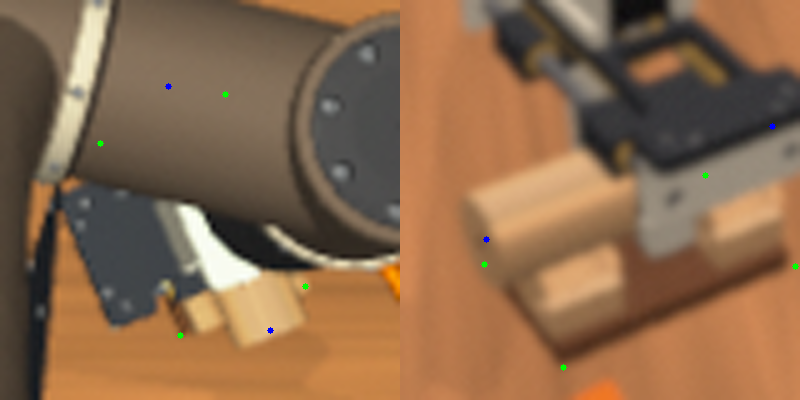

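The side and top crops both show the blank about 1.5 mm too far toward -d. Shifting by that much with the load off, and balancing the sides.

Call:
servo_tool:
  deltas:
    - [[0, 0, 0], [-0.15, 0, 0], 3]
    - [[0, 0, 0], [-0.15, 0.15, -0.03], 3]
    - [[0, 0, 0], [-0.15, 0.15, -0.03], 3]
    - [[0, 0, 0], [-0.1, 0.15, -0.03], 3]
    - [[0, 0, 0], [-0.05, 0.15, -0.03], 3]

```text
clock: 13.15
tool_pos: [0.4699, -0.3097, 0.0348]
orientation: [-1.9, 89.9, -70.0]
force: [-0.6, -0.9, 0.1]
opening: 0.0433
```

```bash
python3 f.py
```

```text
13.15 [ 0.4699 -0.3097  0.0348] F d,n,z [-0.91 -0.66  0.12] M d,n,z [-0.191  0.101 -0.014] 0.0433
off d,n mm 1.6 -5.0
```

Call:
servo_tool:
  deltas:
    - [[0, 0, 0], [0.05, 0, 0], 3]
    - [[0, 0, 0], [0.1, 0, 0], 3]
    - [[0, 0, 0], [0.1, 0, 0], 3]

```text
clock: 13.45
tool_pos: [0.4701, -0.3099, 0.0346]
orientation: [6.3, 89.9, -61.8]
force: [-1.9, 1.6, 8.0]
opening: 0.0434
```

```bash
python3 f.py
```

```text
13.45 [ 0.4701 -0.3099  0.0346] F d,n,z [-1.18  2.23  8.04] M d,n,z [ 0.816  0.44  -0.243] 0.0434
off d,n mm 1.7 -5.3
```

Contact load is about 9.8 N (8.0 N plus 1.8 N of carried weight), at the seated height, with both sides loaded. I'll check that it holds steady and look once more.

```bash
python3 - <<'E'
from h import *
from plant import ctrl
F=[]
for i in range(8):
    s=ctrl.snapshot("side" if i<7 else "top"); F.append(ctrl.get_obs()["force"]); 
    if i==6: t=s
print(np.mean(F,0),np.std(F,0),ctrl.get_obs()["tool_pos"])
b=cv2.resize(t["image"][170:330,210:330],(450,600),interpolation=2); A=cv2.resize(s["image"][205:285,350:400],(350,560),interpolation=2)
b[:560,-5:]=0
cv2.imwrite("pics/j.png",np.hstack([b[:560],A])[:,:,::-1])
E
python3 f.py
```

```text
[-2.14339841  1.32494245  7.17894224] [0.37031711 0.6435081  0.35071974] [ 0.47007369 -0.309875    0.03455238]
13.85 [ 0.4701 -0.3099  0.0346] F d,n,z [-2.06  1.34  7.63] M d,n,z [ 0.763  0.454 -0.175] 0.0431
off d,n mm 1.6 -5.3
```

View pics/j.png

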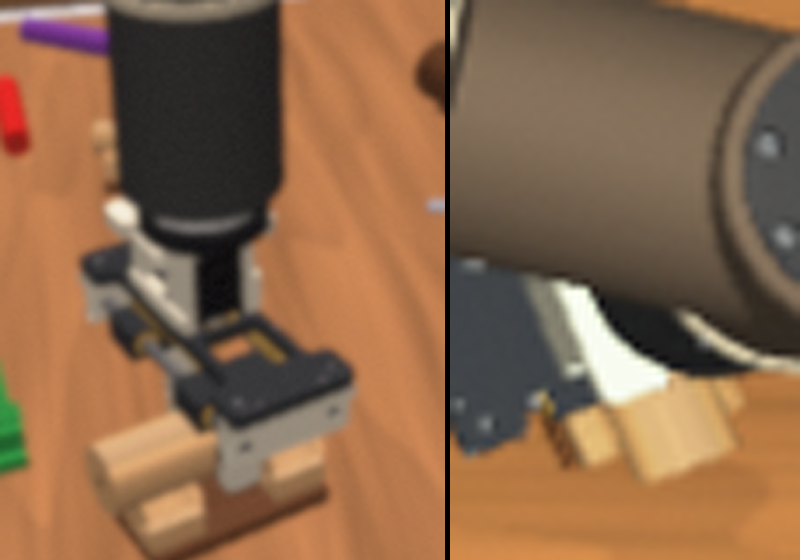

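The crops show the thick blank lying in the groove, gripped between the saddles and level. Mean load is about 9 N, so adding a little.

Call:
servo_tool:
  deltas:
    - [[0, 0, 0], [0.1, 0, -0.03], 3]
    - [[0, 0, 0], [0.1, 0, -0.03], 3]
    - [[0, 0, 0], [0.1, 0, -0.03], 3]
    - [[0, 0, 0], [0.1, 0, -0.03], 3]

```text
clock: 14.25
tool_pos: [0.4701, -0.3098, 0.0345]
orientation: [14.1, 89.8, -54.0]
force: [-2.7, 2.4, 10.0]
opening: 0.0432
```

```bash
cat > m.py <<'E'
from h import *
from plant import ctrl
F=[]
for i in range(8): ctrl.snapshot("side"); F.append(ctrl.get_obs()["force"])
print(np.mean(F,0).round(2),np.array(F)[:,2].round(1))
E
python3 m.py; python3 f.py
```

```text
[-2.82  1.47  9.14] [9.4 9.4 8.7 9.1 9.1 9.3 9.6 8.5]
14.65 [ 0.4701 -0.3098  0.0345] F d,n,z [-1.74  2.92  8.49] M d,n,z [ 0.866  0.764 -0.226] 0.0432
off d,n mm 1.7 -5.2
```

```bash
python3 -c "
from plant import ctrl
print(ctrl.close_job())"
```

```text
the job is handed in; nothing more can be done
None
```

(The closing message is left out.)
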